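# Clear the carver's tool chest, try its catch and hold the lid open

### The arm

A 6-joint arm with a two-finger parallel gripper is mounted at the origin on the work surface. World frame = base frame: x ahead of the robot, y to its left, z up, the work surface at z = 0. Lengths are in mm, angles in degrees, forces in N, time in s.
With the tool pointing down it reaches from about 350 to 850 mm from the base axis. Payload 8.1 kg.
Tool frame: the origin (TCP) lies midway between the tips of the shut fingers; the grasp point (between the pads) lies 19 mm behind it; z points along the fingers, y is the line along which they close (so a half turn about z gives the same grasp; the last joint's range is limited). The gripper opens to 85 mm and grips with 20 to 120 N. Pads are 22 mm wide; open, the fingers measure 114 mm over their backs; the gripper's body (76 mm by 85 mm) begins 54 mm behind the grasp point. The pads swing forward as they close: fully open they stand 13 mm farther back than shut.
Start: joints at [69.706, 7.471, 85.268, -0, 87.261, -4.893], TCP at [159.323, 578.465, 231.292] pointing down, gripper open.
Joint ranges: [-169.43, 169.43], [-51.17, 129.36], [1.28, 143.12], [-76.62, 256.62], [0, 156.53], [-152.29, 152.29]. Speed limits (degrees/s): [136.94, 136.94, 159.86, 180, 180, 180].

### API

Orientations are given as [roll, pitch, yaw] about the fixed x, y, z axes, in that order (R = Rz(yaw) Ry(pitch) Rx(roll)).
In Python, from bench import r gives the robot as it stands. The module is installed in compiled form; this text tells all that it offers.
- The arm moves only by the tool jog_arm, never from a script. Its argument "rows" is a list of rows, each a list of 2 entries, a list of its own where there are three numbers: the shift along the tool's x, y, z in mm, then the turn, a rotation vector about the tool's x, y, z in rad. A call has 1 to 10 rows; each row is the pose to reach, as a shift and turn from the pose commanded when the call began, along the tool's axes at that moment; what a row does not reach only later rows make up. A row lasts 1/10 s, in which the tool goes at most 50 mm and 8.59 degrees, less where a joint would pass 70% of its speed; a pose out of reach is approached as far as the arm can. A call with a gripper value outside its range is refused whole. "grip" is the finger opening in mm, from 0 to 85.4, set as the call begins (left out, the last holds). The fingers move at their own pace and stop on an object; "force" is the grip in N (left out, the last holds). Time passes only in rows, so rows that repeat a pose let the fingers close. It gives the time, the measured TCP pose, the force, the opening and the grip force at its end, in the units of the state.
- r.sense(): the state, without advancing time (a new reading comes with each control period).
- r.snapshot(name): name is "side" or "top"; returns (picture, depth): 480x640x3 uint8, blue, green, red; 480x640 float32, mm along the optical axis (not along the pixel's ray), 0 where there is no reading.
- r.camera_params(name): a dict with "fx", "fy", "cx", "cy" (pixels), "dist_coeffs" ([k1, k2, p1, p2, k3] as OpenCV has them; the pictures are not rectified), "pose" (4x4, takes a point from camera to world coordinates). Camera axes: x right, y down, z forward; pixel columns grow to the right and rows downward; lengths in mm; the calibration is good to about 2 mm. A picture is of the moment at which its call begins. camera_params takes no time and is no camera call.
- r.hand_in(): hands the job in; it is judged then, once.
The state is a dict: "time": time; "joint_pos": joint angles; "qd": joint speeds; "joint_efforts": joint torques, N m; "tool_pos": TCP position; "tcp_rot": TCP orientation; "ft_force": force on the tool from outside, world axes, zero at the start; "wrist_torque": the same for the moment, N m; "finger_gap": finger opening in mm; "grip_force": force on a finger pad.
Only numpy, scipy, OpenCV 4.12 (cv2) and the standard library are available. Lean on these libraries where they do the work, as an engineer would, in place of code of your own. Each camera call takes 0.05 s, during which the arm holds its last target. There are 200 camera calls.

### The job

Hang the ear defenders that stand on the tool chest over the rail at its left, a cup on each side of the bar, and let go of them. Then tug the chest's lid up by its knob before turning anything, to feel, without forcing it, whether the hidden catch holds; if it does, turn the knob clockwise until the lid comes free. Raise the lid to about 45 degrees and finish holding it there, so that the carver can reach in, with the other things on the bench left where they are.

Things in the scene. Friction and masses are not known exactly. Their poses are not given: they have to be found in the camera images.
- muffs_pad (a point): Centre of the black pad (64 own x, 26 own y, 16 high, mm) atop the headband of the grey-cupped ear defenders, 0.25 kg, 174 mm tall, standing on the chest's lid: grip it across its 26 mm. 166 mm above the cups' undersides. Own x runs cup to cup, z up. Cups 66 mm wide (y), 84 tall, with band 73 mm out each side; clear gap between them 56 mm, the arch below the pad is open.
- rail_mid (a point): Middle of the axis of the fixed level rail at the left: steel tube 16 mm thick, 300 mm long along own y (own z up), axis 167 mm above the bench, a post near each end. A thin plywood pattern hangs on it 108 mm from here to own +y; the rest is free. Hung with a cup on each side, the pad's underside rests on the tube.
- hinge (a point): Middle of the lid's hinge line, fixed to the chest, 100 mm above the bench. The chest, a wooden box fixed to the bench, is 240 mm (own x) by 360 mm (own y), 100 mm high plus the lid; the hinge is its far edge. Own y lies along the hinge, own -x points to the chest's front, z up.
- lid_knob (a point): Centre of the head (36 mm across, 22 mm high) of the round dark wooden knob on the lid near the chest's front, 24 mm above the lid's top, on a stem 22 mm across and 13 mm high. With the lid shut it is 200 mm from the hinge line (own -x of the hinge) and 38 mm above it. The point moves with the lid but does not turn with the knob; own z is the lid's normal.
- lid (a joint): Opening of the lid (366 x 246 x 14 mm wood, 0.5 to 0.8 kg), rad: 0 shut, 1.3 at its stop; the front rises and goes away from the robot. Lifting at the knob takes 4 N, or 10 to 15 N if the hand does not tilt with the lid, so go by how far it rises: if caught it stops dead after its play of 0.015 to 0.02 rad (3 to 4 mm at the knob), if free it goes on. No stay: let go, it falls shut.
- knob (a joint): Turn of the knob, rad: 0 as found, growing clockwise seen from above; about 0.06 N m turns it, it stays where left and has no stop. Its spindle carries the tongue of a turn catch under the lid, out of sight: only a tug shows whether the catch holds. If it does, a clockwise turn of at most 1.35 rad, often less, frees it, and so does a quarter turn.
- keeper: Small steel keeper screwed inside the chest's front wall, in line with the knob, hidden while the lid is shut. When the catch holds, the tongue hooks under it; a pull of 5 to 15 N beyond the lid's weight is plenty to feel it. Origin at its centre, 93 mm above the bench.
- mallet: Bystander: carver's mallet standing on its head, 84 mm in diameter, 217 mm tall. Origin at the foot.
- gouge_wide: Bystander: wooden-handled gouge 200 mm long, lying, handle to own -x. Origin under its middle.
- gouge_narrow: Bystander: wooden-handled gouge 190 mm long, lying, handle to own -x. Origin under its middle.
- oilstone: Bystander: sharpening stone on a wooden base, 75 x 210 x 32 mm. Origin under its middle.
- rosette: Bystander: carved wooden block with a rosette, 84 x 84 x 40 mm. Origin under its middle.
- tin: Bystander: open tin, 80 mm in diameter, 100 mm tall. Origin under its middle.
- oil: Bystander: small brown bottle, 60 mm in diameter, 160 mm tall. Origin under its middle.
There are look-alikes about, which are no part of the job. Of the things that look like the part that bears muffs_pad, the larger one is meant.

How it is judged:
By the outcome, as a careful person would: the job done as asked, in the order asked, and still so for the second after the job is handed in, while the arm keeps its last pose, push and grip.
It also fails if it takes over 61 s, if anything falls off the work surface, if the arm or the gripper's body presses on something with over 40 N, if the wrist force passes 120 N, or if a joint passes its speed limit or range.

## Working session

There is one attempt and no reset: what is moved stays moved. The work goes in short steps, Python scripts to look and compute and a tool call to move; the robot and the scene stay as the last step left them, time stands still between calls to the robot, and variables do not carry over. Pictures are saved under pics/ and viewed, at most 10 in all, crops included, and the job is handed in when it is done.

Besides the shell and the picture viewer there is one more tool, called after "Emit:" by a JSON object that holds its "api" and its "payload", one argument or row to a line. jog_arm: Moves the arm, as the interface text tells. Its arguments: {"type":"object","properties":{"rows":{"type":"array"},"grip":{"type":"number"},"force":{"type":"number"}},"required":["rows"]}

```bash
mkdir -p pics
cat > h.py <<'E'
import numpy as np, cv2
from bench import r
from scipy.spatial.transform import Rotation as R
def snap(n,f):
    p,d=r.snapshot(n); cv2.imwrite(f'pics/{f}.png',p); np.savez(f'{f}.npz',p=p,d=d); return p,d
def world(n,d,pts,w=2):
    c=r.camera_params(n); K=np.array([[c['fx'],0,c['cx']],[0,c['fy'],c['cy']],[0,0,1.]])
    out=[]
    for u,v in pts:
        a=d[max(v-w,0):v+w+1,max(u-w,0):u+w+1]; a=a[a>0]; z=np.median(a) if len(a) else np.nan
        q=cv2.undistortPoints(np.array([[[u,v]]],float),K,np.array(c['dist_coeffs'],float))[0,0]
        out.append((c['pose']@np.r_[q*z,z,1])[:3])
    return np.round(out,1)
E
python3 - <<'E'
from h import *
for n in('side','top'):
    snap(n,n+'0'); c=r.camera_params(n); print(n,c['fx'],np.round(c['pose'],2).tolist())
print(r.sense())
E
```

```text
side 554.240197448486 [[0.92, -0.29, 0.25, 168.93], [-0.38, -0.71, 0.59, -827.18], [0.0, -0.64, -0.77, 1173.74], [0.0, 0.0, 0.0, 1.0]]
top 476.43124027756846 [[0.02, -0.99, 0.17, 278.75], [-1.0, -0.02, -0.01, -68.33], [0.01, -0.17, -0.99, 1395.89], [0.0, 0.0, 0.0, 1.0]]
{'time': 0.1, 'joint_pos': array([ 6.97047179e+01,  7.51119049e+00,  8.53233763e+01, -1.08451850e-03,
        8.72616194e+01, -4.89562837e+00]), 'qd': array([ 0.08250159, -0.10609969, -0.06567029,  0.08367095,  0.04234895,
       -0.02575344]), 'joint_efforts': array([ 1.05220955e-03, -5.70956504e+01, -5.01937652e+01, -2.46184900e-04,
        8.22118542e-03,  1.27292975e-05]), 'tool_pos': array([159.16810857, 577.98699651, 230.34183667]), 'tcp_rot': array([-1.79904072e+02, -7.12937737e-03,  1.64600393e+02]), 'ft_force': array([ 0.30378764, -0.16818344, -0.11697883]), 'wrist_torque': array([ 0.01774702,  0.0304628 , -0.0405957 ]), 'grip_force': 0.0, 'finger_gap': 85.30975047793802}
```

View pics/side0.png

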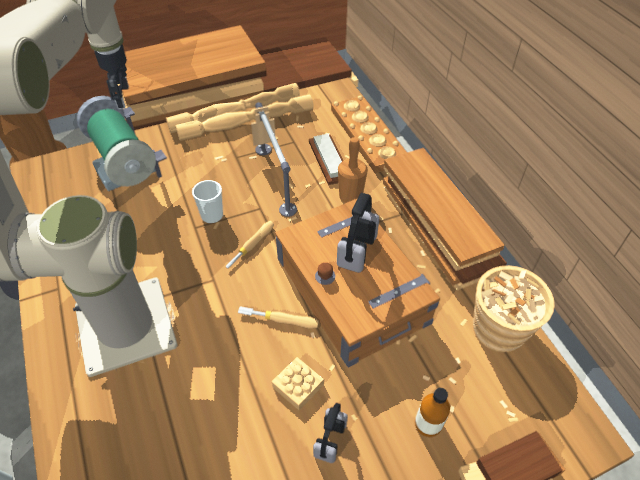

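View pics/top0.png

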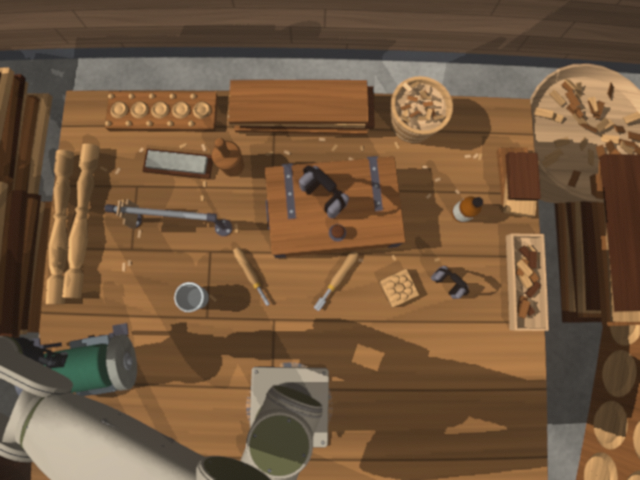

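The side view shows the muffs on the chest around (358,232), the knob at (325,271), and the rail from (262,105) to (288,165), with the pattern near its far end. In the top view the muffs are at (323,190), the knob at (337,232), and the rail runs from (118,210) to (222,225). I'll enlarge both.

Run:
```python
from h import *
a=cv2.imread('pics/top0.png')[140:270,95:415]; b=cv2.imread('pics/side0.png')[90:370,225:445]
cv2.imwrite('pics/topc.png',cv2.resize(a,None,fx=2.5,fy=2.5,interpolation=cv2.INTER_CUBIC))
cv2.imwrite('pics/sidec.png',cv2.resize(b,None,fx=2,fy=2,interpolation=cv2.INTER_CUBIC))
```

```text
(no output)
```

View pics/topc.png

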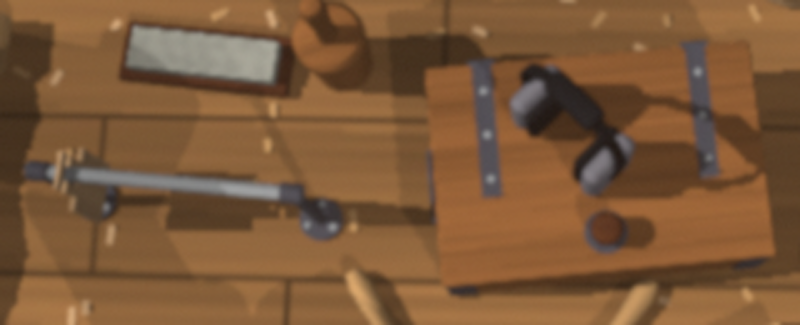

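View pics/sidec.png

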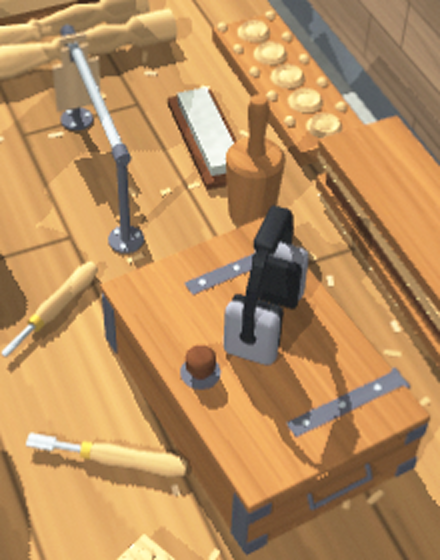

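The enlarged top view shows the pad at about crop (578,98), the tube from (75,175) to (290,192) with the pattern at its left end, and the knob at (605,230). The knob, tube and pad heights are known, so I'll measure them from depth clusters.

```bash
cat >> h.py <<'E'
def cloud(n,d):
    c=r.camera_params(n); K=np.array([[c['fx'],0,c['cx']],[0,c['fy'],c['cy']],[0,0,1.]])
    v,u=np.mgrid[:480,:640]; q=cv2.undistortPoints(np.stack([u,v],-1).reshape(-1,1,2).astype(float),K,np.array(c['dist_coeffs'],float))[:,0]
    z=d.reshape(-1,1); P=np.c_[q*z,z,np.ones(len(z))]@c['pose'].T[:,:3]; P[z[:,0]<=0]=np.nan
    return P.reshape(480,640,3)
def ext(P):
    c=P.mean(0); w,V=np.linalg.eigh(np.cov((P[:,:2]-c[:2]).T)); a=V[:,1]; s=(P[:,:2]-c[:2])@V
    mid=c[:2]+V@((s.max(0)+s.min(0))/2)
    return f"n{len(P)} mean{np.round(c,1)} mid{np.round(mid,1)} len{np.round(np.ptp(s,0)[::-1],1)} yaw{np.degrees(np.arctan2(a[1],a[0]))%180:.1f} z{P[:,2].min():.0f}..{P[:,2].max():.0f}"
E
python3 - <<'E'
from h import *
for n,boxes in (('top',dict(chest=(255,410,145,265),rail=(100,240,190,245))),('side',dict(chest=(270,445,190,370),rail=(235,310,90,230)))):
    D=np.load(n+'0.npz'); C=cloud(n,D['d'])
    b=boxes['chest']; P=C[b[2]:b[3],b[0]:b[1]].reshape(-1,3); P=P[~np.isnan(P[:,0])]; z=P[:,2]
    print(n,'lid',ext(P[(z>108)&(z<120)])); print('pad',ext(P[(z>274)&(z<300)])); 
    k=C[:,:,:]; 
    u,v=(337,232) if n=='top' else (325,269)
    Q=C[v-12:v+13,u-12:u+13].reshape(-1,3); Q=Q[(Q[:,2]>143)&(Q[:,2]<165)]; print('knobtop',ext(Q))
    m=P[(z>108)&(z<120)][:,:2].astype(np.float32); print(cv2.minAreaRect(m))
    b=boxes['rail']; P=C[b[2]:b[3],b[0]:b[1]].reshape(-1,3); z=P[:,2]; Q=P[(z>150)&(z<190)]; print('rail',ext(Q))
    vx,vy,x,y=cv2.fitLine(Q[:,:2].astype(np.float32),cv2.DIST_HUBER,0,.01,.01).ravel(); 
    s=(Q[:,:2]-[x,y])@[vx,vy]; t=(Q[:,:2]-[x,y])@[-vy,vx]; g=abs(t)<9; print('line',vx,vy,x,y,np.degrees(np.arctan2(vy,vx)),s[g].min(),s[g].max(), 'mid',[x+vx*(s[g].min()+s[g].max())/2,y+vy*(s[g].min()+s[g].max())/2])
    print('outl',np.round(np.c_[s,t][~g],0)[:12].tolist())
E
```

```text
top lid n9906 mean[ 557.4 -117.4  114.4] mid[ 564.8 -114.9] len[373.2 256.8] yaw98.3 z108..120
pad n319 mean[582.5 -84.2 286.1] mid[582.6 -85.5] len[87.1 27. ] yaw47.2 z275..294
knobtop n137 mean[ 484.4 -123.1  149.8] mid[ 484.9 -123.3] len[33.5 33.9] yaw134.4 z143..158
((565.3462524414062, -114.7974853515625), (248.61019897460938, 366.6313781738281), 6.570637226104736)
rail n781 mean[518.5 353.5 173.9] mid[518.6 345.7] len[300.7  41.3] yaw85.8 z150..189
line 0.07227559 0.9973847 517.59143 344.8951 85.85529 -149.5145066862003 151.1724050764207 mid [np.float64(517.6513434532567), np.float64(345.72189235064724)]
outl [[113.0, -19.0], [109.0, -19.0], [109.0, -21.0], [109.0, -22.0], [111.0, -16.0], [107.0, -17.0], [109.0, -19.0], [109.0, -21.0], [107.0, -21.0], [112.0, -14.0], [108.0, -14.0], [110.0, -16.0]]
side lid n11520 mean[ 575.6 -134.1  114.1] mid[587.4 -79.2] len[521.2 424.1] yaw53.2 z108..120
pad n304 mean[578.9 -90.6 286.2] mid[578.9 -89.2] len[74.5 26.4] yaw44.4 z274..293
knobtop n159 mean[ 481.2 -126.6  148.9] mid[ 491.8 -119.1] len[59.1 35.9] yaw25.8 z143..155
((669.2174682617188, -102.64761352539062), (467.0138244628906, 369.58441162109375), 6.232381343841553)
rail n523 mean[516.5 345.8 173.6] mid[517.2 348.4] len[307.9  40.9] yaw86.1 z150..189
line 0.064621046 0.9979099 515.1611 333.87222 86.2949 -139.30987480482287 168.61562952950325 mid [np.float64(516.1079560421259), np.float64(348.49447433542633)]
outl [[164.0, -10.0], [157.0, -11.0], [149.0, -9.0], [147.0, -11.0], [123.0, -21.0], [125.0, -9.0], [122.0, -12.0], [118.0, -14.0], [120.0, -17.0], [123.0, -21.0], [123.0, -12.0], [117.0, -13.0]]
```

```bash
cat >> h.py <<'E'
def E(a): return R.from_euler('xyz',a,degrees=True)
def rel(p0,e0,p1,e1):
    A=E(e0); print('shift',np.round(A.inv().apply(np.subtract(p1,p0)),1).tolist(),'turn',np.round((A.inv()*E(e1)).as_rotvec(),3).tolist())
E
python3 - <<'E'
from h import *
s=r.sense(); rel(s['tool_pos'],s['tcp_rot'],[581,-87,365],[180,0,46])
E
```

```text
shift [-583.3, -529.3, -133.8] turn [-0.001, 0.002, 2.07]
```

Emit:
{"api": "jog_arm", "payload": {
  "rows": [
    [[0,0,-50],[0,0,0]],
    [[0,0,-100],[0,0,0]],
    [[-583,-529,-134],[0,0,2.07]],
    [[-583,-529,-134],[0,0,2.07]],
    [[-583,-529,-134],[0,0,2.07]],
    [[-583,-529,-134],[0,0,2.07]],
    [[-583,-529,-134],[0,0,2.07]],
    [[-583,-529,-134],[0,0,2.07]],
    [[-583,-529,-134],[0,0,2.07]],
    [[-583,-529,-134],[0,0,2.07]]
  ],
  "grip": 65
}}

```text
time: 1.1
tool_pos: [373.8, 239.1, 348.4]
tcp_rot: [-180.0, 0.0, 95.5]
ft_force: [1.5, 0.2, -0.3]
finger_gap: 64.9
grip_force: 0.0
```

Run:
```python
from h import *
s=r.sense(); rel(s['tool_pos'],s['tcp_rot'],[581,-87,365],[180,0,46])
```

```text
shift [-344.5, 175.0, -16.6] turn [-0.0, 0.0, 0.864]
```

Emit:
{"api": "jog_arm", "payload": {
  "rows": [
    [[-344,175,-17],[0,0,0.864]],
    [[-344,175,-17],[0,0,0.864]],
    [[-344,175,-17],[0,0,0.864]],
    [[-344,175,-17],[0,0,0.864]],
    [[-344,175,-17],[0,0,0.864]],
    [[-344,175,-17],[0,0,0.864]],
    [[-344,175,-17],[0,0,0.864]],
    [[-344,175,-17],[0,0,0.864]],
    [[-344,175,-17],[0,0,0.864]],
    [[-344,175,-17],[0,0,0.864]]
  ]
}}

```text
time: 2.1
tool_pos: [582.4, -84.2, 364.4]
tcp_rot: [-179.9, 0.1, 46.2]
ft_force: [-0.7, 0.4, 0.4]
finger_gap: 65.0
grip_force: 0.0
```

Run:
```python
from h import *
p,d=snap('side','side1'); s=r.sense(); print(s['tool_pos'],s['tcp_rot'])
cv2.imwrite('pics/side1c.png',cv2.resize(p[120:320,260:460],None,fx=3,fy=3,interpolation=cv2.INTER_CUBIC))
```

```text
[582.18413968 -83.25730337 364.89765967] [-1.79919662e+02  2.54625393e-02  4.63164737e+01]
```

View pics/side1c.png

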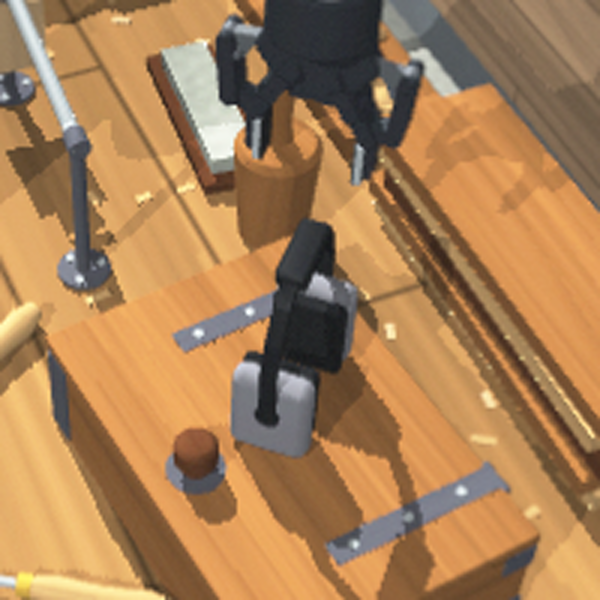

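The open fingers straddle the pad's line, with the pad at crop (306,255). Descending.

Emit:
{"api": "jog_arm", "payload": {
  "rows": [
    [[-3,2,40],[0,0,0]],
    [[-3,2,75],[0,0,0]],
    [[-3,2,92],[0,0,0]],
    [[-3,2,92],[0,0,0]],
    [[-3,2,92],[0,0,0]]
  ]
}}

```text
time: 2.65
tool_pos: [581.7, -85.9, 274.6]
tcp_rot: [180.0, -0.0, 46.4]
ft_force: [-0.8, -0.1, 0.0]
finger_gap: 64.9
grip_force: 0.0
```

Emit:
{"api": "jog_arm", "payload": {
  "rows": [
    [[0,0,0],[0,0,0]],
    [[0,0,0],[0,0,0]],
    [[0,0,0],[0,0,0]],
    [[0,0,0],[0,0,0]],
    [[0,0,0],[0,0,0]]
  ],
  "grip": 10,
  "force": 40
}}

```text
time: 3.15
tool_pos: [582.5, -87.0, 275.4]
tcp_rot: [179.9, -0.1, 46.3]
ft_force: [0.7, 2.3, 6.2]
finger_gap: 25.3
grip_force: 40.9
```

Emit:
{"api": "jog_arm", "payload": {
  "rows": [
    [[0,0,-20],[0,0,0]],
    [[0,0,-50],[0,0,0]],
    [[0,0,-90],[0,0,0]],
    [[0,0,-130],[0,0,0]],
    [[0,0,-150],[0,0,0]],
    [[0,0,-150],[0,0,0]],
    [[0,0,-150],[0,0,0]]
  ]
}}

```text
time: 3.85
tool_pos: [581.9, -87.0, 422.5]
tcp_rot: [-180.0, 0.0, 46.3]
ft_force: [0.4, -0.7, -3.6]
finger_gap: 25.3
grip_force: 39.9
```

Run:
```python
from h import *
s=r.sense(); print(s); rel(s['tool_pos'],s['tcp_rot'],[516,326,423],[180,0,-4])
```

```text
{'time': 3.85, 'joint_pos': array([-1.34995923e+01,  6.07190088e+00,  6.70021227e+01, -2.73852171e-04,
        1.06966543e+02,  3.01639247e+01]), 'qd': array([ 0.07506727,  0.91734347,  2.62164886,  0.01275158, -0.18710923,
       -0.0576096 ]), 'joint_efforts': array([ 2.76442064e-02, -6.01589227e+01, -5.43883789e+01, -2.27142958e-02,
        1.67314424e-01,  2.31257391e-04]), 'tool_pos': array([581.90279836, -87.04506931, 422.51246512]), 'tcp_rot': array([-1.79965058e+02,  2.06102334e-02,  4.63364095e+01]), 'ft_force': array([ 0.3636957 , -0.70902224, -3.61012135]), 'wrist_torque': array([-0.0091671 ,  0.04675976, -0.04137678]), 'grip_force': 39.897040128707886, 'finger_gap': 25.252740890019354}
shift [253.3, -332.9, -0.4] turn [-0.0, 0.001, 0.879]
```

Emit:
{"api": "jog_arm", "payload": {
  "rows": [
    [[25,-33,0],[0,0,0.088]],
    [[51,-67,0],[0,0,0.176]],
    [[76,-100,0],[0,0,0.264]],
    [[101,-133,0],[0,0,0.352]],
    [[127,-167,0],[0,0,0.44]],
    [[152,-200,0],[0,0,0.528]],
    [[177,-233,0],[0,0,0.616]],
    [[203,-267,0],[0,0,0.704]],
    [[228,-300,0],[0,0,0.792]],
    [[253,-333,0],[0,0,0.879]]
  ]
}}

```text
time: 4.85
tool_pos: [514.5, 327.3, 420.1]
tcp_rot: [179.9, 0.2, -4.2]
ft_force: [0.3, 0.2, -3.3]
finger_gap: 25.1
grip_force: 40.0
```

Emit:
{"api": "jog_arm", "payload": {
  "rows": [
    [[0,0,0],[0,0,0]],
    [[0,0,0],[0,0,0]],
    [[0,0,0],[0,0,0]]
  ]
}}

```text
time: 5.15
tool_pos: [515.5, 325.1, 421.6]
tcp_rot: [179.9, 0.1, -4.0]
ft_force: [-0.1, -0.8, -2.1]
finger_gap: 25.0
grip_force: 40.2
```

Run:
```python
from h import *
p,d=snap('side','side2'); C=cloud('side',d); s=r.sense(); print(s['tool_pos'],s['tcp_rot'],s['finger_gap'])
cv2.imwrite('pics/side2c.png',cv2.resize(p[0:230,190:400],None,fx=2.6,fy=2.6,interpolation=cv2.INTER_CUBIC))
rel(s['tool_pos'],s['tcp_rot'],[516,326,200],[180,0,-4])
```

```text
[515.71857424 324.84557581 422.22806221] [ 1.79917958e+02  8.97297523e-02 -4.06296315e+00] 25.368322709091373
shift [0.5, -1.5, 222.2] turn [0.001, 0.002, -0.001]
```

View pics/side2c.png

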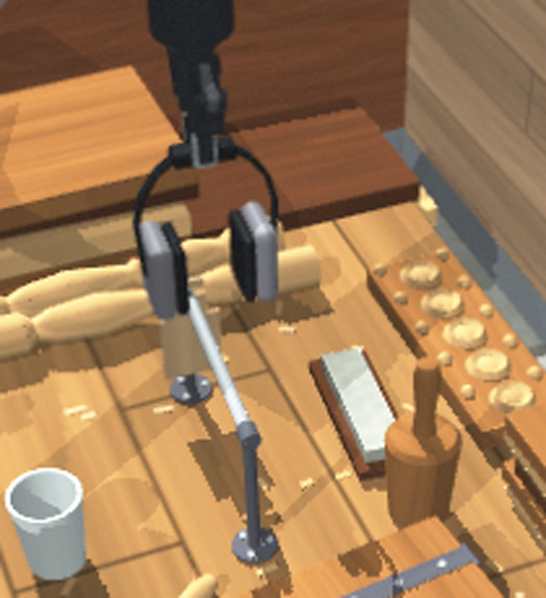

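The muffs hang square in the grip, one cup to each side of the tube line (cups at crop (165,270) and (255,250), tube below at (215,350)). Lowering.

Emit:
{"api": "jog_arm", "payload": {
  "rows": [
    [[0,-1,35],[0,0,0]],
    [[0,-1,70],[0,0,0]],
    [[0,-1,100],[0,0,0]],
    [[0,-1,130],[0,0,0]],
    [[0,-1,160],[0,0,0]],
    [[0,-1,190],[0,0,0]],
    [[0,-1,215],[0,0,0]],
    [[0,-1,230],[0,0,0]],
    [[0,-1,230],[0,0,0]],
    [[0,-1,230],[0,0,0]]
  ]
}}

```text
time: 6.2
tool_pos: [516.2, 326.6, 194.5]
tcp_rot: [-180.0, -0.0, -4.1]
ft_force: [0.2, 0.6, -2.8]
finger_gap: 24.6
grip_force: 40.2
```

Emit:
{"api": "jog_arm", "payload": {
  "rows": [
    [[0,0,3],[0,0,0]],
    [[0,0,6],[0,0,0]],
    [[0,0,8],[0,0,0]],
    [[0,0,9],[0,0,0]],
    [[0,0,9],[0,0,0]]
  ]
}}

```text
time: 6.7
tool_pos: [515.5, 327.0, 184.4]
tcp_rot: [180.0, 0.0, -4.0]
ft_force: [0.8, -0.5, -3.7]
finger_gap: 25.3
grip_force: 40.2
```

Emit:
{"api": "jog_arm", "payload": {
  "rows": [
    [[0,0,2],[0,0,0]],
    [[0,0,4],[0,0,0]],
    [[0,0,5],[0,0,0]],
    [[0,0,5],[0,0,0]]
  ]
}}

```text
time: 7.1
tool_pos: [515.5, 326.9, 179.2]
tcp_rot: [180.0, 0.0, -4.0]
ft_force: [0.2, -0.4, -2.9]
finger_gap: 25.0
grip_force: 40.2
```

Emit:
{"api": "jog_arm", "payload": {
  "rows": [
    [[0,0,1],[0,0,0]],
    [[0,0,2],[0,0,0]],
    [[0,0,3],[0,0,0]],
    [[0,0,3],[0,0,0]]
  ]
}}

```text
time: 7.5
tool_pos: [515.9, 327.1, 178.5]
tcp_rot: [-180.0, -0.1, -4.0]
ft_force: [-4.7, -3.3, 8.5]
finger_gap: 24.9
grip_force: 41.5
```

Contact has been made. I'll ease up slightly and release.

Emit:
{"api": "jog_arm", "payload": {
  "rows": [
    [[0,0,-1],[0,0,0]],
    [[0,0,-1],[0,0,0]],
    [[0,0,-1],[0,0,0]],
    [[0,0,-1],[0,0,0]],
    [[0,0,-1],[0,0,0]]
  ],
  "grip": 60
}}

```text
time: 8.0
tool_pos: [515.6, 326.9, 177.4]
tcp_rot: [180.0, 0.0, -4.0]
ft_force: [-0.3, -1.0, 0.2]
finger_gap: 59.8
grip_force: 0.0
```

Emit:
{"api": "jog_arm", "payload": {
  "rows": [
    [[0,0,-20],[0,0,0]],
    [[0,0,-50],[0,0,0]],
    [[0,0,-90],[0,0,0]],
    [[0,0,-120],[0,0,0]],
    [[0,0,-120],[0,0,0]]
  ]
}}

```text
time: 8.5
tool_pos: [517.7, 328.0, 304.0]
tcp_rot: [-179.7, -0.5, -4.0]
ft_force: [-0.1, -0.2, 1.4]
finger_gap: 60.0
grip_force: 0.0
```

Run:
```python
from h import *
p,d=snap('side','side3'); s=r.sense(); print(s['tool_pos'],s['tcp_rot'],s['finger_gap'],s['ft_force'])
cv2.imwrite('pics/side3c.png',cv2.resize(p[0:230,190:400],None,fx=2.6,fy=2.6,interpolation=cv2.INTER_CUBIC))
rel(s['tool_pos'],s['tcp_rot'],[483.5,-124,300],[180,0,96.5])
```

```text
[516.94844971 327.62997783 300.9103223 ] [-179.82555849   -0.28284237   -4.02252688] 60.00066139654145 [ 0.40915765  0.21427425 -0.21873453]
shift [-1.7, 452.9, -0.5] turn [0.002, -0.006, -1.754]
```

View pics/side3c.png

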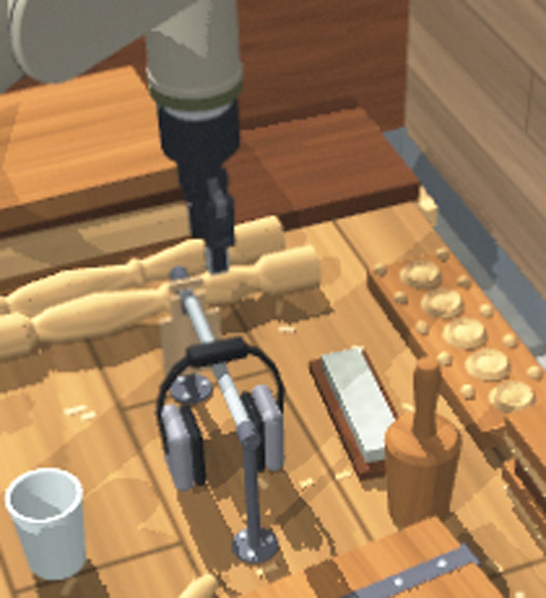

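The muffs hang on the tube with a cup on each side (pad at crop (215,350)), clear of the pattern. Now the knob.

Emit:
{"api": "jog_arm", "payload": {
  "rows": [
    [[0,45,0],[0,0,-0.146]],
    [[0,90,0],[0,0,-0.292]],
    [[0,135,0],[0,0,-0.438]],
    [[0,180,0],[0,0,-0.585]],
    [[0,225,0],[0,0,-0.731]],
    [[-1,272,0],[0,0,-0.877]],
    [[-1,317,0],[0,0,-1.023]],
    [[-1,362,0],[0,0,-1.17]],
    [[-2,407,0],[0,0,-1.316]],
    [[-2,453,0],[0,0,-1.462]]
  ]
}}

```text
time: 9.55
tool_pos: [482.0, -114.1, 295.9]
tcp_rot: [-179.9, -0.0, 75.0]
ft_force: [1.6, 0.2, 0.5]
finger_gap: 60.1
grip_force: 0.0
```

Emit:
{"api": "jog_arm", "payload": {
  "rows": [
    [[0,0,30],[0,0,-0.146]],
    [[0,0,60],[0,0,-0.29]],
    [[0,0,80],[0,0,-0.29]],
    [[0,0,80],[0,0,-0.29]],
    [[0,0,80],[0,0,-0.29]]
  ]
}}

```text
time: 10.05
tool_pos: [482.5, -112.4, 216.8]
tcp_rot: [-179.9, -0.0, 91.3]
ft_force: [-0.5, 0.3, 0.4]
finger_gap: 59.9
grip_force: 0.0
```

Run:
```python
from h import *
s=r.sense(); print(s['tool_pos'],s['tcp_rot'],s['joint_pos'])
rel(s['tool_pos'],s['tcp_rot'],[483.5,-124,122],[180,0,96.5])
p,d=snap('side','side4')
cv2.imwrite('pics/side4c.png',cv2.resize(p[160:380,230:450],None,fx=2.6,fy=2.6,interpolation=cv2.INTER_CUBIC))
```

```text
[ 482.49019154 -112.38005262  216.80071358] [-1.79885989e+02 -4.08476510e-02  9.13043715e+01] [-1.90424901e+01 -8.40312397e+00  1.02568898e+02 -1.34632537e-03
  8.59553258e+01 -2.03468058e+01]
shift [-11.7, 0.9, 94.8] turn [-0.002, -0.001, -0.091]
```

View pics/side4c.png

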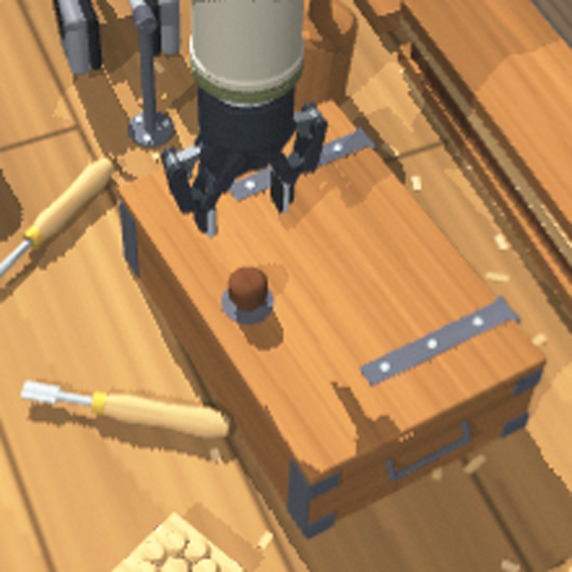

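The fingers straddle the knob's line, 12 mm short of it (knob at crop (248,288)). Aligning and descending.

Emit:
{"api": "jog_arm", "payload": {
  "rows": [
    [[-6,0,15],[0,0,-0.05]],
    [[-12,1,35],[0,0,-0.091]],
    [[-12,1,65],[0,0,-0.091]],
    [[-12,1,85],[0,0,-0.091]],
    [[-12,1,95],[0,0,-0.091]],
    [[-12,1,95],[0,0,-0.091]],
    [[-12,1,95],[0,0,-0.091]]
  ]
}}

```text
time: 10.8
tool_pos: [485.4, -124.8, 124.2]
tcp_rot: [179.9, 0.1, 96.6]
ft_force: [0.2, -0.1, 1.3]
finger_gap: 60.0
grip_force: 0.0
```

Emit:
{"api": "jog_arm", "payload": {
  "rows": [
    [[0,0,0],[0,0,0]],
    [[0,0,0],[0,0,0]],
    [[0,0,0],[0,0,0]],
    [[0,0,0],[0,0,0]],
    [[0,0,0],[0,0,0]]
  ],
  "grip": 20,
  "force": 50
}}

```text
time: 11.3
tool_pos: [482.6, -125.3, 124.4]
tcp_rot: [-179.8, 0.0, 96.5]
ft_force: [-18.7, -0.8, 16.8]
finger_gap: 34.5
grip_force: 48.9
```

Run:
```python
from h import *
s=r.sense(); print(s['tool_pos'],s['tcp_rot'],s['joint_pos'],s['ft_force'],s['wrist_torque'],s['finger_gap'])
```

```text
[ 482.6381997  -125.33116144  124.41189965] [-1.79773897e+02  4.93135227e-02  9.65459875e+01] [-20.34287013  -3.64486256 108.03988626  -0.15085881  75.78437966
 -26.85148472] [-18.66829226  -0.81392195  16.83950508] [-0.11692836  3.04857692  0.05260899] 34.52611087856118
```

Emit:
{"api": "jog_arm", "payload": {
  "rows": [
    [[0,-2,-2],[0,0,0]],
    [[0,-2,-2],[0,0,0]],
    [[0,-2,-2],[0,0,0]]
  ]
}}

```text
time: 11.6
tool_pos: [482.4, -125.3, 124.7]
tcp_rot: [-180.0, 0.0, 96.5]
ft_force: [-1.9, -3.6, -1.2]
finger_gap: 34.5
grip_force: 50.9
```

Emit:
{"api": "jog_arm", "payload": {
  "rows": [
    [[0,0,-1],[0,0,0]],
    [[0,0,-2],[0,0,0]],
    [[0,0,-3],[0,0,0]],
    [[0,0,-3],[0,0,0]],
    [[0,0,-3],[0,0,0]]
  ]
}}

```text
time: 12.1
tool_pos: [482.6, -125.2, 127.4]
tcp_rot: [180.0, 0.0, 96.5]
ft_force: [1.9, -4.4, -6.1]
finger_gap: 34.6
grip_force: 50.5
```

Emit:
{"api": "jog_arm", "payload": {
  "rows": [
    [[0,0,-0.5],[0,0,0]],
    [[0,0,-1],[0,0,0]],
    [[0,0,-2],[0,0,0]],
    [[0,0,-2],[0,0,0]],
    [[0,0,-2],[0,0,0]]
  ]
}}

```text
time: 12.6
tool_pos: [482.8, -125.2, 129.2]
tcp_rot: [180.0, 0.0, 96.6]
ft_force: [4.6, -5.9, -10.0]
finger_gap: 34.6
grip_force: 50.7
```

Emit:
{"api": "jog_arm", "payload": {
  "rows": [
    [[0,0,-1],[0,0,0]],
    [[0,0,-2],[0,0,0]],
    [[0,0,-2],[0,0,0]],
    [[0,0,-2],[0,0,0]]
  ]
}}

```text
time: 13.0
tool_pos: [483.0, -125.1, 131.1]
tcp_rot: [179.9, 0.0, 96.6]
ft_force: [7.6, -5.7, -11.2]
finger_gap: 34.4
grip_force: 50.8
```

Emit:
{"api": "jog_arm", "payload": {
  "rows": [
    [[0,0.5,-1],[0.015,0,0]],
    [[0,1,-2],[0.03,0,0]],
    [[0,1.5,-3.5],[0.05,0,0]],
    [[0,1.5,-3.5],[0.05,0,0]],
    [[0,1.5,-3.5],[0.05,0,0]]
  ]
}}

```text
time: 13.5
tool_pos: [483.9, -125.0, 134.9]
tcp_rot: [-177.1, 0.0, 96.6]
ft_force: [-1.7, -5.6, -3.7]
finger_gap: 34.3
grip_force: 51.4
```

Run:
```python
from h import *
C0=cloud('side',np.load('side4.npz')['d']); p,d=snap('side','side5'); C=cloud('side',d)
s=r.sense(); print(s['tool_pos'],s['tcp_rot'],s['ft_force'],s['wrist_torque'],s['joint_pos'])
a=np.radians(6.5); ex=np.array([np.cos(a),np.sin(a)]); ey=np.array([-ex[1],ex[0]])
for nm,c in(('before',C0),('now',C)):
    P=c.reshape(-1,3); P=P[(P[:,2]>105)&(P[:,2]<140)]; q=P[:,:2]-[682,-101]; o=np.c_[q@ex,q@ey]
    for lo in(-230,-180,-130,-80,-40):
        m=(o[:,0]>lo)&(o[:,0]<lo+20)&(o[:,1]>-170)&(o[:,1]<-80); print(nm,lo+10,m.sum(),np.round(np.median(P[m,2]),1))
```

```text
[ 483.85445913 -125.05194654  134.87553742] [-1.77099174e+02  3.38832479e-02  9.65458976e+01] [-0.65046498 -5.62165875 -4.49112379] [-0.88169912  0.11549043  0.09799782] [-19.4181663   -1.51512221 104.88130348  -1.32330881  79.23029043
 -25.68645697]
before -220 309 113.7
before -170 297 114.1
before -120 291 114.3
before -70 275 114.6
before -30 263 114.4
now -220 320 125.1
now -170 296 122.7
now -120 286 120.5
now -70 268 118.2
now -30 263 115.9
```

The lid is free: it has risen to 0.05 rad on only about 4 N, so the catch doesn't hold and the knob must not be turned. I'll raise the lid along its arc, tilting the hand with it.

Emit:
{"api": "jog_arm", "payload": {
  "rows": [
    [[0,1,-7.4],[0.037,0,0]],
    [[0,2.4,-14.7],[0.074,0,0]],
    [[0,4,-22],[0.111,0,0]],
    [[0,5.8,-29.2],[0.148,0,0]],
    [[0,8,-36.4],[0.185,0,0]],
    [[0,10.3,-43.4],[0.222,0,0]],
    [[0,13,-50.4],[0.259,0,0]],
    [[0,15.9,-57.3],[0.296,0,0]],
    [[0,19.1,-64],[0.333,0,0]],
    [[0,22.5,-70.6],[0.37,0,0]]
  ]
}}

```text
time: 14.55
tool_pos: [509.9, -122.1, 204.6]
tcp_rot: [-155.8, 0.0, 96.5]
ft_force: [-2.7, -5.8, -2.9]
finger_gap: 34.6
grip_force: 51.8
```

Run:
```python
from h import *
s=r.sense(); print(s['tool_pos'],s['tcp_rot'],s['ft_force'],s['wrist_torque'],s['joint_pos'],s['finger_gap'])
for k in range(1,11):
    f=.0365*k; print([0,round(200*(1-np.cos(f))+24.7*np.sin(f),1),round(-200*np.sin(f)+24.7*(1-np.cos(f)),1)],round(f,3))
```

```text
[ 509.88656718 -122.11751929  204.59882894] [-1.55832455e+02  4.08027850e-02  9.65337396e+01] [-2.69794792 -5.80231464 -2.92557756] [-0.86700074 -0.14435961  0.41219672] [-13.45915412  19.43998222  77.57584929  -8.39629849 105.67582981
 -20.63187392] 34.55333084859057
[0, np.float64(1.0), np.float64(-7.3)] 0.036
[0, np.float64(2.3), np.float64(-14.5)] 0.073
[0, np.float64(3.9), np.float64(-21.7)] 0.109
[0, np.float64(5.7), np.float64(-28.8)] 0.146
[0, np.float64(7.8), np.float64(-35.9)] 0.182
[0, np.float64(10.1), np.float64(-42.9)] 0.219
[0, np.float64(12.7), np.float64(-49.7)] 0.256
[0, np.float64(15.6), np.float64(-56.5)] 0.292
[0, np.float64(18.7), np.float64(-63.2)] 0.328
[0, np.float64(22.0), np.float64(-69.8)] 0.365
```

Emit:
{"api": "jog_arm", "payload": {
  "rows": [
    [[0,1,-7.3],[0.037,0,0]],
    [[0,2.3,-14.5],[0.073,0,0]],
    [[0,3.9,-21.7],[0.109,0,0]],
    [[0,5.7,-28.8],[0.146,0,0]],
    [[0,7.8,-35.9],[0.182,0,0]],
    [[0,10.1,-42.9],[0.219,0,0]],
    [[0,12.7,-49.7],[0.256,0,0]],
    [[0,15.6,-56.5],[0.292,0,0]],
    [[0,18.7,-63.2],[0.328,0,0]],
    [[0,22,-69.8],[0.365,0,0]]
  ]
}}

```text
time: 15.55
tool_pos: [558.3, -116.6, 259.3]
tcp_rot: [-135.0, 0.0, 96.5]
ft_force: [-3.1, -8.3, -2.0]
finger_gap: 34.2
grip_force: 51.9
```

Emit:
{"api": "jog_arm", "payload": {
  "rows": [
    [[0,0,0],[0,0,0]],
    [[0,0,0],[0,0,0]],
    [[0,0,0],[0,0,0]],
    [[0,0,0],[0,0,0]],
    [[0,0,0],[0,0,0]]
  ]
}}

```text
time: 16.05
tool_pos: [558.1, -116.7, 259.1]
tcp_rot: [-135.0, 0.0, 96.5]
ft_force: [-1.5, -6.1, -1.4]
finger_gap: 35.0
grip_force: 52.0
```

Run:
```python
from h import *
p,d=snap('side','side6'); C=cloud('side',d)
s=r.sense(); print(s['tool_pos'],s['tcp_rot'],s['ft_force'],s['qd'],s['joint_pos'],s['finger_gap'])
a=np.radians(6.5); ex=np.array([np.cos(a),np.sin(a)]); ey=np.array([-ex[1],ex[0]])
P=C.reshape(-1,3); q=P[:,:2]-[682,-101]; o=np.c_[q@ex,q@ey]
m=(o[:,0]>-150)&(o[:,0]<-20)&(o[:,1]>-165)&(o[:,1]<-80)&(P[:,2]>110)
x,z=o[m,0],P[m,2]
for lo in range(-160,0,20):
    k=(x>lo)&(x<lo+20); print(lo+10,k.sum(),np.median(z[k]) if k.any() else 0)
```

```text
[ 558.1103323  -116.6902697   259.16216559] [-1.35039504e+02  3.34853032e-02  9.65135462e+01] [-2.70016226 -5.90611639 -0.59452088] [-0.04187563  0.0622143  -0.0160295  -0.03928206  0.01702802 -0.04130285] [ -9.70463589  45.57580373  44.17211191 -15.67723905 132.96021616
 -22.43540365] 34.46964243964402
-150 81 264.088189995266
-130 157 249.28528229908682
-110 147 228.49687304576253
-90 143 209.98475894534806
-70 130 189.68811875486125
-50 124 170.50095337868038
-30 118 149.36969188678017
-10 0 0
```

View pics/side6.png

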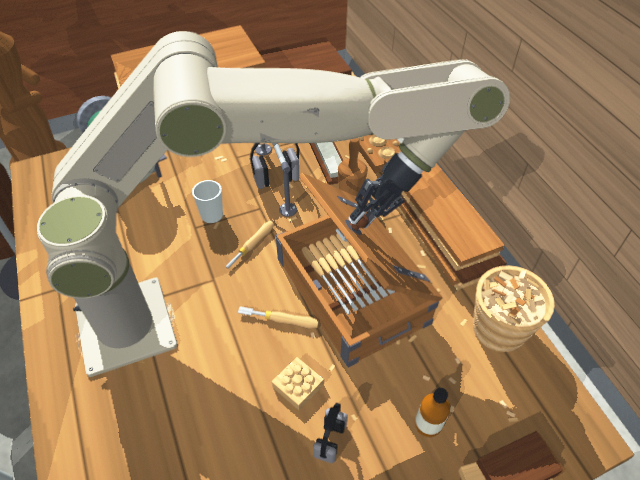

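The lid stands at about 45° with the knob held (357,215). The muffs hang on the rail at (275,165), and the other things look undisturbed. Handing in.

```bash
python3 -c "
from bench import r
print(r.hand_in())"
```

```text
the job is handed in; nothing more can be done
None
```

The ear defenders hang on the rail with a cup on each side and are let go; the tug showed the catch wasn't holding, so I left the knob unturned, raised the lid to about 45°, and handed the job in holding it there.

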